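Key and seat the cover of a cavity filter

ROBOT

A 6-joint arm with a two-finger parallel gripper is mounted at the origin on a cart in front of the work surface, level with it; the furniture and walls round the work are solid. World frame = base frame: x ahead of the robot, y to its left, z up, the work surface at z = 0. Lengths are in m, angles in rad, forces in N, time in s.
With the tool pointing down it reaches from about 0.4 to 0.825 m from the base axis. Payload 7 kg.
Tool frame: the origin (TCP) lies at the very end of the fingers, on their centre line; the grasp point (between the pads) lies 19 mm behind it; z points along the fingers, y is the line along which they close (so a half turn about z gives the same grasp; the last joint's range is limited). The gripper opens to 88 mm and grips with 3 to 60 N. Pads are 19 mm wide; open, the fingers measure 130 mm over their backs; the gripper's body (78 mm by 193 mm) begins 47 mm behind the grasp point.
Start: joints at [1.574, 0.359, 0.012, 0, -1.224, -0.288], TCP at [0.19, 0.648, 0.227] pointing down, gripper open.
Joint ranges: [-3.07, 3.07], [-1.43, 2.12], [-1.02, 1.25], [-3.03, 1.67], [-3.05, -0], [-3.03, 3.03]. Speed limits (rad/s): [2.39, 2.39, 3.01, 3.14, 3.14, 3.14].

INTERFACE

Orientations are given as [roll, pitch, yaw] about the fixed x, y, z axes, in that order (R = Rz(yaw) Ry(pitch) Rx(roll)).
In Python, from station import arm gives the robot as it stands. The module is installed in compiled form; this text tells all that it offers.
- The arm moves only by the shell command python3 -m crank 'ROWS' [FORCE]. ROWS is JSON, a list of rows, each an object of numbers: "dx", "dy", "dz": the shift along the world's x, y, z in m; "twist": the turn about the world's z in degrees; "grip": the opening, from -1 (shut) to 1 (fully open). A call has exactly 5 rows; each row is the pose to reach, as a shift and turn from the pose commanded when the call began; what a row does not reach only later rows make up. A row lasts 1/12 s, in which the tool goes at most 41.7 mm and 7.16 degrees, less where a joint would pass 70% of its speed; a pose out of reach is approached as far as the arm can. A call with a gripper value outside its range is refused whole. The fingers move at their own pace and stop on an object; FORCE is the grip in N (left out, the last holds). Time passes only in rows, so rows that repeat a pose let the fingers close, or fill a call up. It gives the time, the measured TCP pose, the force, the opening and the grip force at its end, in the units of the state.
- arm.get_state(): the state, without advancing time (a new reading comes with each control period).
- arm.grab_frame(name): name is "side" or "top"; returns the picture (420x560x3 uint8, red, green, blue); there is no depth.
- arm.get_calibration(name): a dict with "fx", "fy", "cx", "cy" (pixels), "cam_to_world" (4x4, takes a point from camera to world coordinates). Camera axes: x right, y down, z forward; pixel columns grow to the right and rows downward; lengths in m; the calibration is good to about 2 mm. A picture is of the moment at which its call begins. get_calibration takes no time and is no camera call.
- arm.job_done(): hands the job in; it is judged then, once.
The state is a dict: "t": time; "q": joint angles; "qd": joint speeds; "joint_efforts": joint torques, N m; "eef_pos": TCP position; "ee_rot": TCP orientation; "force": force on the tool from outside, world axes, zero at the start; "moment": the same for the moment, N m; "width": finger opening in m; "gripper_force": force on a finger pad.
Only numpy, scipy, OpenCV 4.12 (cv2) and the standard library are available. Lean on these libraries where they do the work, as an engineer would, in place of code of your own. Each camera call takes 0.05 s, during which the arm holds its last target. There are 200 camera calls.

TASK

The round cover of the cavity filter is sitting proud because the notch in its edge is not over the locating pin. Without lifting the cover, push one of its coax sockets round with a fingertip until the notch meets the pin, press the cover fully home on the rim without forcing it, and then swing the retaining clip all the way in over the cover's edge. Leave the other things on the desk where they are.

Things in the scene. Friction and masses are not known exactly. Their poses are not given: they have to be found in the camera images.
- rim_center (a point): Centre of the cavity's upper rim, 64 mm above the desk. The cavity is a turned aluminium pot, 118 mm in diameter at the rim, on a 130 x 130 x 8 mm plate; it stands fast on the desk. The x axis of this point leads horizontally to the locating pin, the opposite way (-x) to the clip's pivot; z is up.
- pin_tip (a point): Tip of the locating pin: an upright steel pin with a domed end, 7 mm in diameter, 57 mm from the cavity's axis, standing 5.7 mm above the rim, in a rounded ear (20 mm wide) that juts out of the rim. The cover hides most of the pin until the notch is over it; the ear is seen from above.
- cover_center (a point): Centre of the cover's upper face: 76 mm above the desk while proud, 70 mm when home. The cover is a 6 mm thick aluminium disc, 116 mm in diameter. It turns either way, any number of turns, about the cavity's axis (about 0.12 N m of friction; it stays where it is left).
- cap_top (a point): Top of the flat brass cap in the middle of the cover, 22 mm in diameter, 7 mm above the cover's face; a good place to press. Its hexagonal foot is 30 mm over the corners and 3 mm high.
- notch (a point): Middle of the U-shaped notch in the cover's edge, at 57 mm from the axis, on the cover's upper face. The notch is 10 mm wide and 6 mm deep: 1.5 mm of play on each side of the pin, and the pin's domed end draws the cover in when it is pressed within about 2 degrees of true.
- socket_a (a point): Upper end of one coax socket: a round barrel 16 mm in diameter, upright on the cover 37 mm from its axis, 90 degrees counter-clockwise (seen from above) from the notch. Its top is 21.5 mm above the cover's face; it stands on a square flange of 25 mm, 2.5 mm thick, with screw heads to 4 mm.
- socket_b (a point): Upper end of the other coax socket, just like the first, on the opposite side of the cover (90 degrees clockwise from the notch).
- cover (a joint): Turn of the cover in rad, counter-clockwise seen from above: 0 (or a full turn, 6.283) when the notch is exactly over the pin. Starts between 0.6 and 5.68.
- contact_ring (a joint): How far the cover is pressed in, in m: 0 as it starts (proud, on springy contact fingers), 0.006 fully home on the rim, negative if lifted. It takes 6 to 8 N of push to slide it down and it stays where it is left. It goes home only with the notch over the pin.
- clip (a joint): Swing of the retaining clip in rad, clockwise seen from above: 2.0 at its stop, pointing to the cover's centre with its tip 10 mm over the cover; starts open, at 0 to 0.5. It is stiff (about 0.03 N m) and stays where it is left. The cover blocks it from 0.8 or so until the cover is home.
- clip_pivot (a point): Upper side of the clip at its pivot, 74.5 mm above the desk and 72 mm from the cavity's axis, opposite the pin. The clip is a steel strip 12 mm wide, 3 mm thick, reaching 24 mm from the pivot; the pivot screw's head stands 3.2 mm above this point.
- clip_stud (a point): Top of the clip's upright thumb stud: 10 mm in diameter, 16 mm high above the strip (top 90.5 mm above the desk), 18 mm from the pivot. Push it sideways to swing the clip.
- coax_adaptor: Bystander: coax adaptor standing on end, 18 x 20 x 32 mm, origin at the centre of its underside. To be left alone.
- dust_cap: Bystander: round ribbed dust cap, 26 mm in diameter, 14 mm high, origin at the centre of its underside. To be left alone.
- ferrite_clip: Bystander: black clip-on ferrite block, 37 x 26 x 25 mm, origin at the centre of its underside. To be left alone.

How it is judged:
On the way:
1. the cover is turned to the pin and pressed home while the clip is still open (value of joint contact_ring above 0.005 m and value of joint clip below 1 rad), for 0.1 s.
At the end, for the whole second after the job is handed in: The cover is home (pressed in by at least 5 of its 6 mm) with its notch round the pin (within 4 mm), and the clip is swung in to within 0.3 rad of its stop (value of joint contact_ring above 0.005 m and horizontal distance between notch and pin_tip below 0.004 m and value of joint clip above 1.7 rad); the robot touches nothing.
It fails at once if the cover is lifted more than 4 mm (value of joint contact_ring below -0.004 m).
It fails at once if the cover is forced or squeezed with more than 60 N (contact force between the fingers and cover above 60 N).
It fails at once if a bystander is moved by more than 20 mm (distance of any of coax_adaptor, dust_cap, ferrite_clip from where it was at the start of the episode above 0.02 m).
It also fails if it takes over 72 s, if anything falls off the work surface, if the arm or the gripper's body presses on something with over 40 N, if the wrist force passes 120 N, or if a joint passes its speed limit or range.

## Working session

There is one attempt and no reset: what is moved stays moved. The work goes in short steps, Python scripts to look and compute and a shell command to move; the robot and the scene stay as the last step left them, time stands still between calls to the robot, and variables do not carry over. Pictures are saved under pics/ and viewed, at most 10 in all, crops included, and the job is handed in when it is done.

```bash
mkdir -p pics
python3 - <<'E'
from station import arm
import cv2,numpy as np
s=arm.get_state();print(s['t'],s['eef_pos'],s['ee_rot'],s['width'])
for n in('top','side'):
    im=arm.grab_frame(n);cv2.imwrite(f'pics/{n}0.png',cv2.cvtColor(im,cv2.COLOR_RGB2BGR))
    c=arm.get_calibration(n);print(n,c['fx'],c['fy'],c['cx'],c['cy'],np.round(c['cam_to_world'],4).tolist())
E
```

```text
0.0 [0.18953579 0.6473365  0.22561852] [ 3.13994399e+00 -1.32625530e-04 -2.84946128e-01] 0.08778414988604609
top 394.8229271297968 394.8229271297968 278.6845862828758 206.20297448531588 [[-0.0143, -0.9965, 0.0819, 0.4403], [-0.9999, 0.0141, -0.0028, -0.0332], [0.0016, -0.082, -0.9966, 1.0142], [0.0, 0.0, 0.0, 1.0]]
side 476.0882464393031 476.0882464393031 278.6888525612478 204.71079880100837 [[-0.9999, 0.0106, -0.0066, 0.5129], [0.0109, 0.4762, -0.8793, 0.8375], [-0.0062, -0.8793, -0.4763, 0.5825], [0.0, 0.0, 0.0, 1.0]]
```

View pics/top0.png

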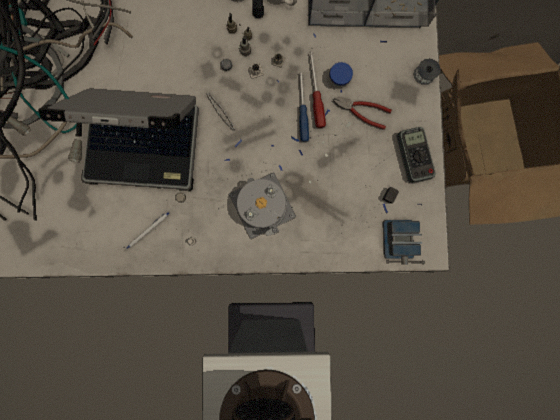

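View pics/side0.png

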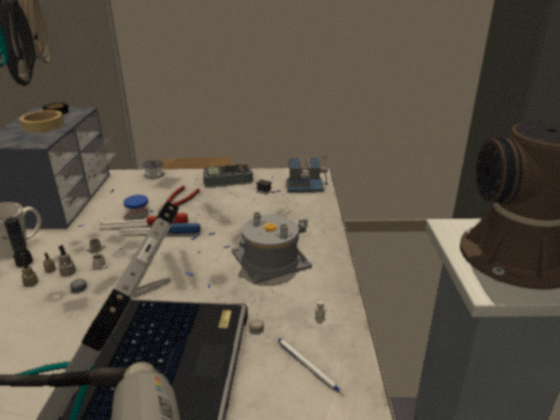

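The filter sits at top px (262,203), and at side px (270,245). I'll enlarge both.

```bash
cat > h.py <<'E'
import cv2,numpy as np
from station import arm
def ray(n,u,v,z):
    c=arm.get_calibration(n);T=np.array(c['cam_to_world'])
    d=T[:3,:3]@[(u-c['cx'])/c['fx'],(v-c['cy'])/c['fy'],1];o=T[:3,3]
    return o+d*(z-o[2])/d[2]
def pix(n,p):
    c=arm.get_calibration(n);T=np.array(c['cam_to_world'])
    q=T[:3,:3].T@(np.array(p)-T[:3,3]);return q[0]/q[2]*c['fx']+c['cx'],q[1]/q[2]*c['fy']+c['cy']
def crop(im,u0,v0,w,h,k):
    return cv2.resize(im[v0:v0+h,u0:u0+w],None,fx=k,fy=k,interpolation=cv2.INTER_CUBIC)
E
python3 - <<'E'
from h import *
a=crop(cv2.imread('pics/top0.png'),215,160,90,90,6)
a=cv2.convertScaleAbs(a,alpha=1.5)
cv2.imwrite('pics/c1.png',a)
b=crop(cv2.imread('pics/side0.png'),220,200,100,85,7)
cv2.imwrite('pics/c2.png',cv2.convertScaleAbs(b,alpha=1.5))
E
```

```text
(no output)
```

View pics/c1.png

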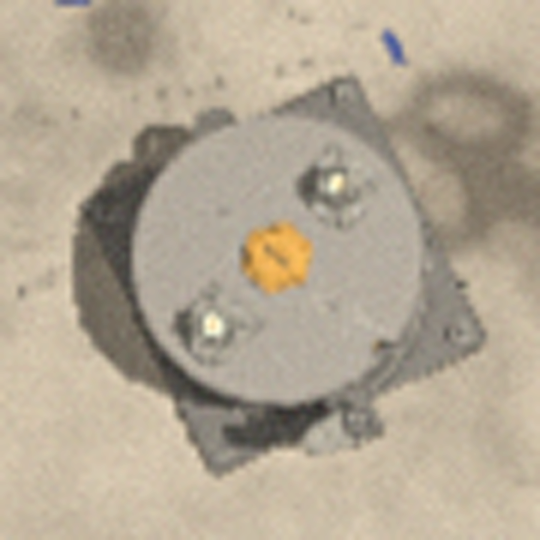

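View pics/c2.png

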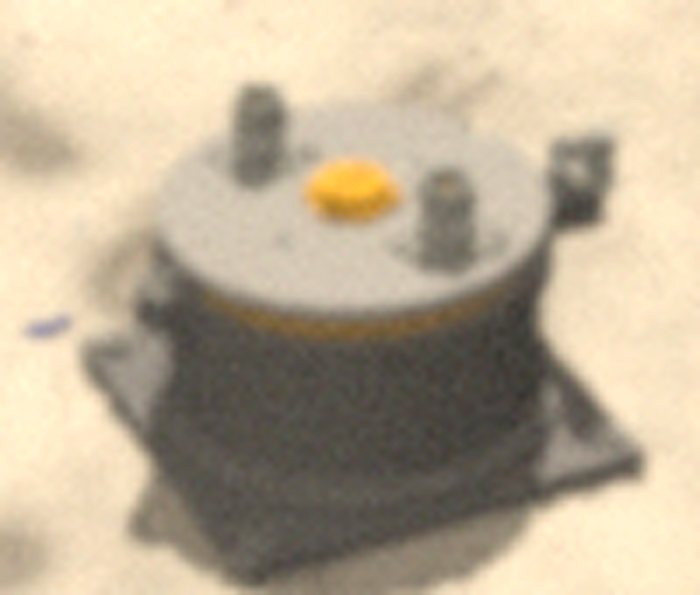

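```bash
cat > m.py <<'E'
from h import *
f=lambda u,v:(215+(u+.5)/6-.5,160+(v+.5)/6-.5)
g=lambda u,v:(220+(u+.5)/7-.5,200+(v+.5)/7-.5)
im=cv2.imread('pics/top0.png');hsv=cv2.cvtColor(im,cv2.COLOR_BGR2HSV)
def cap(n,im,box):
    hsv=cv2.cvtColor(im,cv2.COLOR_BGR2HSV);m=cv2.inRange(hsv,(8,150,90),(30,255,255))
    u,v,w,h=box;k=np.zeros_like(m);k[v:v+h,u:u+w]=m[v:v+h,u:u+w];M=cv2.moments(k,True);return M['m10']/M['m00'],M['m01']/M['m00'],M['m00']
c=cap('top',im,(240,180,40,40));C=ray('top',c[0],c[1],.081);print('cap top',c,C)
s=cap('side',cv2.imread('pics/side0.png'),(258,215,25,18));print('cap side',s,ray('side',s[0],s[1],.080))
P=lambda l,p:print(l,np.round(p,4),'r',round(np.hypot(*(p-C)[:2])*1e3,1),'ang',round(np.degrees(np.arctan2(*(p-C)[1::-1])),1))
P('disc',ray('top',*f(278,258),.076))
P('sa',ray('top',*f(337,185),.0975));P('sb',ray('top',*f(212,325),.0975))
P('notch',ray('top',*f(382,345),.076));P('ear',ray('top',*f(213,120),.064))
P('pivot',ray('top',*f(358,418),.077));P('stud',ray('top',*f(320,437),.0905))
P('studside',ray('side',*g(582,150),.0905))
P('sa side',ray('side',*g(258,92),.0975));P('sb side',ray('side',*g(447,180),.0975))
P('plate tr',ray('top',*f(345,78),.008));P('plate r',ray('top',*f(485,338),.008));P('plate b',ray('top',*f(218,475),.008))
E
python3 m.py
```

```text
cap top (260.77777777777777, 202.41666666666666, 72.0) [0.52667831 0.00652723 0.081     ]
cap side (269.83076923076925, 227.01538461538462, 65.0) [0.52497922 0.00488809 0.08      ]
disc [0.5267 0.0064 0.076 ] r 0.1 ang -62.8
sa [ 0.553  -0.0178  0.0975] r 35.8 ang -42.7
sb [0.499  0.0314 0.0975] r 37.2 ang 138.1
notch [ 0.4915 -0.0344  0.076 ] r 54.0 ang -130.6
ear [0.5843 0.0326 0.064 ] r 63.2 ang 24.4
pivot [ 0.4627 -0.0246  0.077 ] r 71.1 ang -154.1
stud [ 0.4552 -0.0098  0.0905] r 73.3 ang -167.1
studside [ 0.4578 -0.      0.0905] r 69.2 ang -174.6
sa side [ 0.5527 -0.0241  0.0975] r 40.2 ang -49.6
sb side [0.4977 0.0278 0.0975] r 36.0 ang 143.7
plate tr [ 0.6102 -0.0203  0.008 ] r 87.7 ang -17.8
plate r [ 0.4976 -0.0784  0.008 ] r 89.8 ang -108.9
plate b [0.4411 0.0357 0.008 ] r 90.4 ang 161.2
```

```bash
for i in 1 2 3; do python3 -m crank '[{"dx":0.012,"dy":-0.022,"twist":-6.8,"grip":-0.15},{"dx":0.024,"dy":-0.044,"twist":-13.6,"grip":-0.15},{"dx":0.036,"dy":-0.066,"twist":-20.4,"grip":-0.15},{"dx":0.048,"dy":-0.088,"twist":-27.2,"grip":-0.15},{"dx":0.060,"dy":-0.110,"twist":-34,"grip":-0.15}]'; done; python3 -c "
from station import arm;s=arm.get_state();print(s['q'],s['ee_rot'])"
```

```text
[ 1.57411449e+00  3.59346669e-01  1.11595737e-02 -3.36210199e-04
 -1.22409953e+00 -2.88122709e-01] [ 3.14007397e+00 -1.20468458e-04 -2.84918927e-01]invalid input at $[0]: expected keys dx, dy, dz, twist, grip
invalid input at $[0]: expected keys dx, dy, dz, twist, grip
invalid input at $[0]: expected keys dx, dy, dz, twist, grip
```

All keys are required.

```bash
for i in 1 2 3; do python3 -m crank '[{"dx":0.012,"dy":-0.022,"dz":0,"twist":-6.8,"grip":-0.15},{"dx":0.024,"dy":-0.044,"dz":0,"twist":-13.6,"grip":-0.15},{"dx":0.036,"dy":-0.066,"dz":0,"twist":-20.4,"grip":-0.15},{"dx":0.048,"dy":-0.088,"dz":0,"twist":-27.2,"grip":-0.15},{"dx":0.060,"dy":-0.110,"dz":0,"twist":-34,"grip":-0.15}]'; done; python3 -c "
from station import arm;s=arm.get_state();print(s['q'],s['ee_rot'])"
```

```text
t: 0.52
eef_pos: [0.25, 0.5365, 0.2261]
ee_rot: [3.141, -0.0, -0.884]
force: [0.3, 0.1, 1.0]
width: 0.0599
gripper_force: 0.0
t: 0.93
eef_pos: [0.31, 0.4264, 0.2263]
ee_rot: [3.141, -0.0, -1.477]
force: [0.6, 0.1, 0.9]
width: 0.0375
gripper_force: 0.0
t: 1.35
eef_pos: [0.3699, 0.3165, 0.2264]
ee_rot: [3.141, -0.0, -2.071]
force: [0.4, 0.8, -0.4]
width: 0.0373
gripper_force: 0.0
[ 1.11258320e+00  4.51367404e-02 -3.89804363e-01 -2.06897049e-04
 -1.13619336e+00 -1.61255418e+00] [ 3.14141930e+00 -3.45682525e-04 -2.07085443e+00]
```

```bash
for i in 1 2 3; do python3 -m crank '[{"dx":0.012,"dy":-0.022,"dz":0,"twist":-6.8,"grip":-0.15},{"dx":0.024,"dy":-0.044,"dz":0,"twist":-13.6,"grip":-0.15},{"dx":0.036,"dy":-0.066,"dz":0,"twist":-20.4,"grip":-0.15},{"dx":0.048,"dy":-0.088,"dz":0,"twist":-27.2,"grip":-0.15},{"dx":0.061,"dy":-0.112,"dz":0,"twist":-33.8,"grip":-0.15}]' | egrep 'eef|rot'; done; python3 -c "
from station import arm;s=arm.get_state();print(s['q'],s['ee_rot'],s['eef_pos'])"
```

```text
eef_pos: [0.4308, 0.2046, 0.2264]
ee_rot: [3.142, -0.0, -2.661]
eef_pos: [0.4918, 0.0927, 0.2264]
ee_rot: [3.142, -0.0, 3.033]
eef_pos: [0.5528, -0.0193, 0.2263]
ee_rot: [-3.141, -0.0, 2.443]
[ 3.19001008e-01  1.59323087e-01 -2.59189270e-01 -2.53657796e-04
 -1.15278935e+00 -2.58875711e+00] [-3.14128425e+00 -4.62622567e-04  2.44252978e+00] [ 0.55277124 -0.01932841  0.22628748]
```

```bash
python3 -m crank '[{"dx":0,"dy":0,"dz":-0.03,"twist":0,"grip":-0.15},{"dx":0,"dy":0,"dz":-0.06,"twist":0,"grip":-0.15},{"dx":0,"dy":0,"dz":-0.09,"twist":0,"grip":-0.15},{"dx":0,"dy":0,"dz":-0.115,"twist":0,"grip":-0.15},{"dx":0,"dy":0,"dz":-0.12,"twist":0,"grip":-0.15}]'
python3 - <<'E'
from h import *
a=arm.grab_frame('top')[:,:,::-1];b=arm.grab_frame('side')[:,:,::-1]
cv2.imwrite('pics/d.png',np.hstack([crop(a,205,150,110,110,3.5),crop(b,215,155,110,110,3.5)]))
E
```

```text
t: 3.02
eef_pos: [0.5496, -0.019, 0.1021]
ee_rot: [-3.136, -0.005, 2.447]
force: [-0.4, 0.3, -0.8]
width: 0.0373
gripper_force: 0.0
```

View pics/d.png

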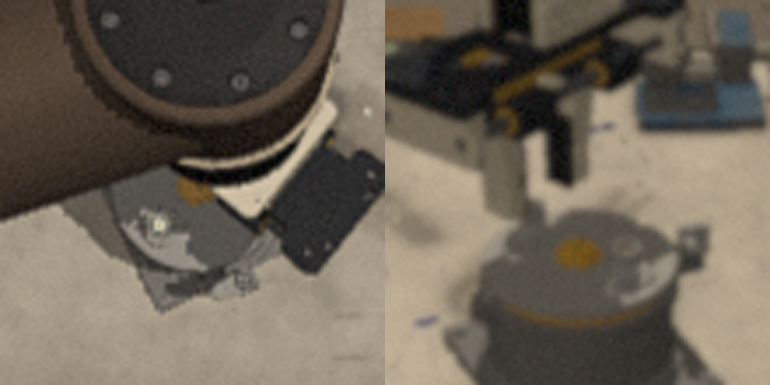

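The side view shows the fingers (tips at crop px (505,218) and (562,185)) straddling the socket top (532,203). I'll lower them.

```bash
python3 -m crank '[{"dx":0,"dy":0,"dz":-0.006,"twist":0,"grip":-0.15},{"dx":0,"dy":0,"dz":-0.012,"twist":0,"grip":-0.15},{"dx":0,"dy":0,"dz":-0.018,"twist":0,"grip":-0.15},{"dx":0,"dy":0,"dz":-0.018,"twist":0,"grip":-0.15},{"dx":0,"dy":0,"dz":-0.018,"twist":0,"grip":-0.15}]'
```

```text
t: 3.53
eef_pos: [0.5527, -0.0182, 0.0887]
ee_rot: [3.142, 0.0, 2.448]
force: [-0.5, -0.4, -0.5]
width: 0.0372
gripper_force: 0.0
```

Run:
```python
import numpy as np
from station import arm
C=np.array([.526,.0062]);p=arm.get_state()['eef_pos'][:2];print(p)
a0=np.degrees(np.arctan2(*(p-C)[::-1]));r0=np.hypot(*(p-C));print(a0,r0)
r=.037
q=[C+r*np.array([np.cos(np.radians(a)),np.sin(np.radians(a))]) for a in a0+np.arange(0,181,5)]
for k in range(0,35,5): print(a0+5*k,[np.round((q[k+i]-(q[k]))*1e3,1).tolist() for i in range(1,6)])
```

```text
[ 0.55265051 -0.01815998]
-42.42897038612409 0.03610620857952614
-42.42897038612409 [[2.1, 2.5], [3.9, 5.1], [5.5, 7.9], [6.9, 10.8], [8.0, 13.9]]
-17.428970386124092 [[0.8, 3.1], [1.4, 6.3], [1.7, 9.5], [1.7, 12.7], [1.4, 16.0]]
7.571029613875908 [[-0.6, 3.2], [-1.4, 6.3], [-2.5, 9.3], [-3.9, 12.3], [-5.5, 15.0]]
32.57102961387591 [[-1.9, 2.6], [-3.9, 5.1], [-6.2, 7.4], [-8.7, 9.5], [-11.3, 11.3]]
57.57102961387591 [[-2.8, 1.6], [-5.7, 3.0], [-8.8, 4.1], [-11.9, 4.9], [-15.1, 5.5]]
82.57102961387591 [[-3.2, 0.3], [-6.4, 0.3], [-9.7, -0.0], [-12.8, -0.6], [-16.0, -1.4]]
107.57102961387591 [[-3.0, -1.1], [-6.0, -2.5], [-8.7, -4.1], [-11.4, -5.9], [-13.9, -8.0]]
```

```bash
c="python3 -m crank"; 
$c '[{"dx":0.0021,"dy":0.0025,"dz":0,"twist":5,"grip":-0.5},{"dx":0.0039,"dy":0.0051,"dz":0,"twist":10,"grip":-0.5},{"dx":0.0055,"dy":0.0079,"dz":0,"twist":15,"grip":-0.5},{"dx":0.0069,"dy":0.0108,"dz":0,"twist":20,"grip":-0.5},{"dx":0.008,"dy":0.0139,"dz":0,"twist":25,"grip":-0.5}]' | egrep 'eef|force|wid'
$c '[{"dx":0.0008,"dy":0.0031,"dz":0,"twist":5,"grip":-0.5},{"dx":0.0014,"dy":0.0063,"dz":0,"twist":10,"grip":-0.5},{"dx":0.0017,"dy":0.0095,"dz":0,"twist":15,"grip":-0.5},{"dx":0.0017,"dy":0.0127,"dz":0,"twist":20,"grip":-0.5},{"dx":0.0014,"dy":0.016,"dz":0,"twist":25,"grip":-0.5}]' | egrep 'eef|force|wid'
```

```text
eef_pos: [0.5613, -0.0052, 0.0892]
force: [1.6, -6.0, 0.5]
width: 0.0222
gripper_force: 2.6
eef_pos: [0.5626, 0.0112, 0.0892]
force: [1.1, -4.3, -0.0]
width: 0.022
gripper_force: 2.0
```

```bash
c="python3 -m crank"; 
$c '[{"dx":-0.0006,"dy":0.0032,"dz":0,"twist":5,"grip":-0.5},{"dx":-0.0014,"dy":0.0063,"dz":0,"twist":10,"grip":-0.5},{"dx":-0.0025,"dy":0.0093,"dz":0,"twist":15,"grip":-0.5},{"dx":-0.0039,"dy":0.0123,"dz":0,"twist":20,"grip":-0.5},{"dx":-0.0055,"dy":0.015,"dz":0,"twist":25,"grip":-0.5}]' | egrep 'eef|force|wid'
$c '[{"dx":-0.0019,"dy":0.0026,"dz":0,"twist":5,"grip":-0.5},{"dx":-0.0039,"dy":0.0051,"dz":0,"twist":10,"grip":-0.5},{"dx":-0.0062,"dy":0.0074,"dz":0,"twist":15,"grip":-0.5},{"dx":-0.0087,"dy":0.0095,"dz":0,"twist":20,"grip":-0.5},{"dx":-0.0113,"dy":0.0113,"dz":0,"twist":25,"grip":-0.5}]' | egrep 'eef|force|wid'
$c '[{"dx":-0.0028,"dy":0.0016,"dz":0,"twist":5,"grip":-0.5},{"dx":-0.0057,"dy":0.003,"dz":0,"twist":10,"grip":-0.5},{"dx":-0.0088,"dy":0.0041,"dz":0,"twist":15,"grip":-0.5},{"dx":-0.0119,"dy":0.0049,"dz":0,"twist":20,"grip":-0.5},{"dx":-0.0151,"dy":0.0055,"dz":0,"twist":25,"grip":-0.5}]' | egrep 'eef|force|wid|rot'
$c '[{"dx":-0.0032,"dy":0.0003,"dz":0,"twist":5,"grip":-0.5},{"dx":-0.0064,"dy":0.0003,"dz":0,"twist":10,"grip":-0.5},{"dx":-0.0097,"dy":0,"dz":0,"twist":15,"grip":-0.5},{"dx":-0.0128,"dy":-0.0006,"dz":0,"twist":20,"grip":-0.5},{"dx":-0.0128,"dy":-0.0006,"dz":0,"twist":20,"grip":-0.5}]' | egrep 'eef|force|wid|rot'
python3 - <<'E'
from h import *
a=arm.grab_frame('top')[:,:,::-1];b=arm.grab_frame('side')[:,:,::-1]
cv2.imwrite('pics/t1.png',a);cv2.imwrite('pics/s1.png',b)
cv2.imwrite('pics/d1.png',cv2.convertScaleAbs(np.hstack([crop(a,205,150,110,110,3.5),crop(b,215,155,110,110,3.5)]),alpha=1.4))
E
```

```text
eef_pos: [0.5566, 0.0262, 0.0891]
force: [0.7, -3.9, -0.5]
width: 0.0216
gripper_force: 1.6
eef_pos: [0.5455, 0.0376, 0.0891]
force: [0.6, -4.0, -0.5]
width: 0.0222
gripper_force: 1.5
eef_pos: [0.531, 0.0434, 0.0894]
ee_rot: [-3.14, 0.0, -1.648]
force: [2.8, -2.1, -1.1]
width: 0.0216
gripper_force: 1.5
eef_pos: [0.5181, 0.0431, 0.0895]
ee_rot: [-3.139, 0.0, -1.3]
force: [2.0, 0.3, -0.7]
width: 0.0219
gripper_force: 0.8
```

View pics/d1.png

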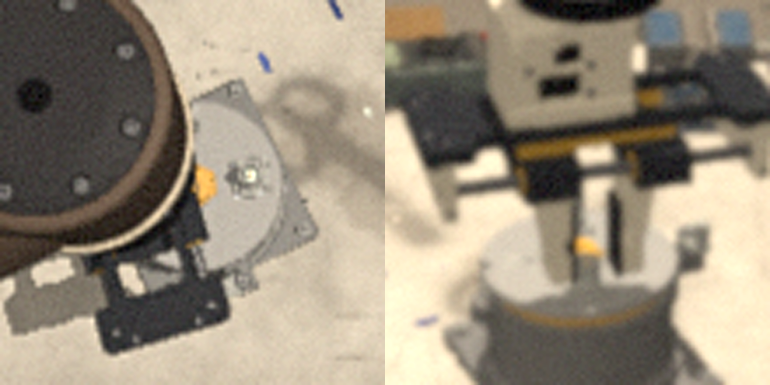

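Socket B is visible at top-crop px (248,178), so it gives the cover angle.

```bash
cat > ang.py <<'E'
from h import *
import sys
C=np.array([.5267,.0064])
im=cv2.imread(sys.argv[1]);pts=np.float32([float(v) for v in sys.argv[2:]]).reshape(-1,2)
for u,v in pts:
    r=4;g=cv2.cvtColor(im,cv2.COLOR_BGR2GRAY)[int(round(v))-r:int(round(v))+r+1,int(round(u))-r:int(round(u))+r+1].astype(float)
    w=np.clip(g-(g.max()-45),0,None);Y,X=np.mgrid[-r:r+1,-r:r+1]
    uu=round(u)+(w*X).sum()/w.sum();vv=round(v)+(w*Y).sum()/w.sum()
    for q in((u,v),(uu,vv)):
        p=ray('top',*q,.0975)[:2]-C;print(np.round(q,1),'r',np.hypot(*p)*1e3,'ang',np.degrees(np.arctan2(p[1],p[0])))
E
python3 ang.py pics/t1.png 275.5 200.5
python3 ang.py pics/top0.png 270.7 190.4 249.9 213.7
python3 - <<'E'
from station import arm
import numpy as np
s=arm.get_state();p=s['eef_pos'][:2]-np.array([.526,.0062]);print(np.degrees(np.arctan2(p[1],p[0])),np.degrees(s['ee_rot'][2])+180)
E
```

```text
[275.5 200.5] r 35.04126742945036 ang -85.98061706418665
[276.5 199.7] r 37.48129714099403 ang -83.47435305950252
[270.7 190.4] r 35.66465223757476 ang -42.42383604689887
[271.3 189.7] r 37.89047173538016 ang -42.20046782211896
[249.9 213.7] r 37.19446525760515 ang 137.77321218774176
[250.  213.7] r 37.02666340510235 ang 138.2266591960668
101.97653249410469 105.12853753033745
```

```bash
python3 -m crank '[{"dx":-0.0029,"dy":-0.0007,"dz":0,"twist":4.5,"grip":-0.5},{"dx":-0.0057,"dy":-0.0017,"dz":0,"twist":9,"grip":-0.5},{"dx":-0.0084,"dy":-0.0029,"dz":0,"twist":13.5,"grip":-0.5},{"dx":-0.0111,"dy":-0.0043,"dz":0,"twist":18,"grip":-0.5},{"dx":-0.0111,"dy":-0.0043,"dz":0,"twist":18,"grip":-0.5}]' | egrep 'eef|force|wid|rot'
python3 - <<'E'
from h import *
a=arm.grab_frame('top')[:,:,::-1]
cv2.imwrite('pics/t2.png',a)
g=cv2.cvtColor(a,cv2.COLOR_BGR2GRAY);p=pix('top',(.542,-.027,.0975));print(p)
u,v=map(int,p);k=g[v-8:v+9,u-8:u+9];_,mx,_,l=cv2.minMaxLoc(cv2.GaussianBlur(k,(3,3),0));print(mx,u-8+l[0],v-8+l[1])
E
python3 ang.py pics/t2.png 276 194
```

```text
eef_pos: [0.5071, 0.0389, 0.0892]
ee_rot: [-3.14, -0.0, -0.989]
force: [2.7, 1.0, 1.6]
width: 0.0215
gripper_force: 1.0
(np.float64(274.7592994580756), np.float64(195.03452759628075))
151.0 274 195
[276. 194.] r 40.40762135630091 ang -64.03863151425442
[276.4 193.6] r 41.58618216164974 ang -63.33167391390841
```

```bash
python3 -m crank '[{"dx":0,"dy":0,"dz":0,"twist":0,"grip":-0.2},{"dx":0,"dy":0,"dz":0.0,"twist":0,"grip":-0.2},{"dx":0,"dy":0,"dz":0.02,"twist":0,"grip":-0.2},{"dx":0,"dy":0,"dz":0.05,"twist":0,"grip":-0.2},{"dx":0,"dy":0,"dz":0.09,"twist":0,"grip":-0.2}]' | egrep 'eef|force'
python3 -m crank '[{"dx":0,"dy":-0.04,"dz":0.03,"twist":0,"grip":-1},{"dx":0,"dy":-0.08,"dz":0.03,"twist":0,"grip":-1},{"dx":0,"dy":-0.12,"dz":0.03,"twist":0,"grip":-1},{"dx":0,"dy":-0.16,"dz":0.03,"twist":0,"grip":-1},{"dx":0,"dy":-0.2,"dz":0.03,"twist":0,"grip":-1}]' 10| egrep 'eef|force'
python3 -m crank '[{"dx":0,"dy":-0.03,"dz":0,"twist":0,"grip":-1},{"dx":0,"dy":-0.06,"dz":0,"twist":0,"grip":-1},{"dx":0,"dy":-0.06,"dz":0,"twist":0,"grip":-1},{"dx":0,"dy":-0.06,"dz":0,"twist":0,"grip":-1},{"dx":0,"dy":-0.06,"dz":0,"twist":0,"grip":-1}]' | egrep 'eef|force'
python3 - <<'E'
from h import *
n=[arm.grab_frame('top')[:,:,::-1].astype(float) for _ in range(4)];a=np.mean(n,0).astype(np.uint8)
b=np.mean([arm.grab_frame('side')[:,:,::-1].astype(float) for _ in range(3)],0).astype(np.uint8)
cv2.imwrite('pics/t3.png',a);cv2.imwrite('pics/s3.png',b)
cv2.imwrite('pics/d3.png',cv2.convertScaleAbs(np.hstack([crop(a,228,170,66,66,6),crop(b,215,190,110,110,3.6)]),alpha=1.5))
E
```

```text
eef_pos: [0.5038, 0.0378, 0.1768]
force: [1.5, 0.8, -0.6]
gripper_force: 0.0
eef_pos: [0.5054, -0.1627, 0.2087]
force: [1.5, 0.7, 0.6]
gripper_force: 0.0
eef_pos: [0.5056, -0.2211, 0.208]
force: [-0.5, 1.1, -0.3]
gripper_force: 0.0
```

View pics/d3.png

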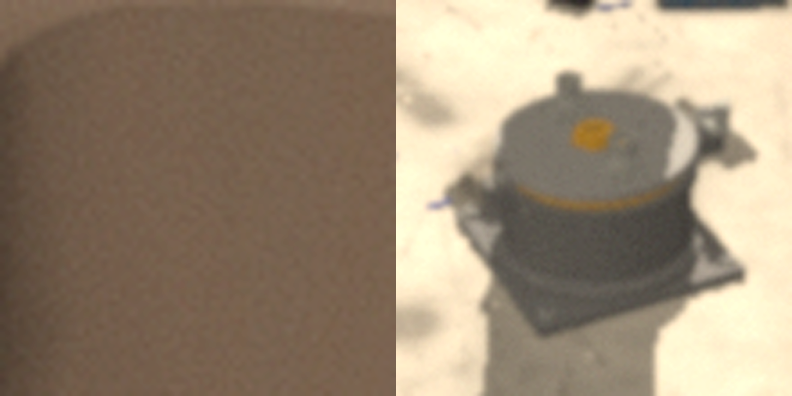

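The arm covers the filter in the top view; moving to +y instead.

```bash
for i in 1 2; do python3 -m crank '[{"dx":-0.003,"dy":0.04,"dz":0.01,"twist":0,"grip":-1},{"dx":-0.006,"dy":0.08,"dz":0.02,"twist":0,"grip":-1},{"dx":-0.01,"dy":0.12,"dz":0.03,"twist":0,"grip":-1},{"dx":-0.02,"dy":0.16,"dz":0.03,"twist":0,"grip":-1},{"dx":-0.03,"dy":0.2,"dz":0.03,"twist":0,"grip":-1}]' | egrep 'eef|force';done
python3 -m crank '[{"dx":-0.003,"dy":0.03,"dz":0,"twist":0,"grip":-1},{"dx":-0.006,"dy":0.06,"dz":0,"twist":0,"grip":-1},{"dx":-0.01,"dy":0.09,"dz":0,"twist":0,"grip":-1},{"dx":-0.01,"dy":0.1,"dz":0,"twist":0,"grip":-1},{"dx":-0.01,"dy":0.1,"dz":0,"twist":0,"grip":-1}]' | egrep 'eef|force'
python3 - <<'E'
from h import *
n=[arm.grab_frame('top')[:,:,::-1].astype(float) for _ in range(4)];a=np.mean(n,0).astype(np.uint8)
cv2.imwrite('pics/t3.png',a)
b=cv2.imread('pics/s3.png')
cv2.imwrite('pics/d4.png',cv2.convertScaleAbs(np.hstack([crop(a,228,165,66,75,8)]),alpha=1.5))
E
```

```text
eef_pos: [0.476, -0.0192, 0.2393]
force: [1.2, 0.4, 0.2]
gripper_force: 0.0
eef_pos: [0.4456, 0.1812, 0.2696]
force: [1.4, 0.9, 0.2]
gripper_force: 0.0
eef_pos: [0.4358, 0.2812, 0.2682]
force: [-0.5, -0.1, -0.5]
gripper_force: 0.0
```

View pics/d4.png

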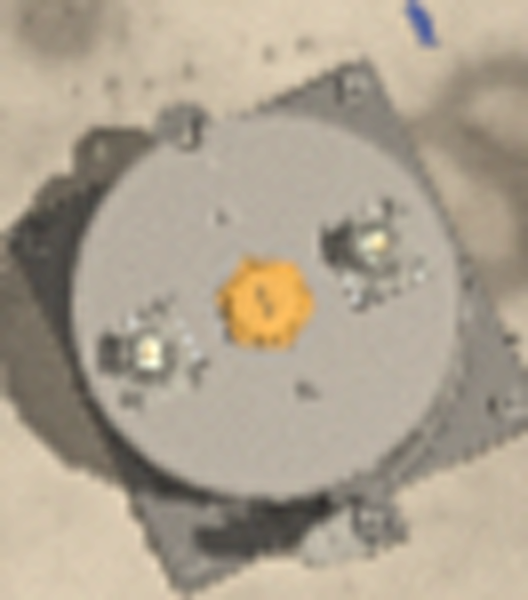

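The cover now sits at about 26.5° and the pin at about 26°, with the notch at px (190,130) beside the ear. That is close enough, so I'll press on the cap.

```bash
python3 -m crank '[{"dx":0.012,"dy":-0.04,"dz":0,"twist":0,"grip":-1},{"dx":0.024,"dy":-0.08,"dz":0,"twist":0,"grip":-1},{"dx":0.038,"dy":-0.12,"dz":0,"twist":0,"grip":-1},{"dx":0.051,"dy":-0.16,"dz":0,"twist":-4,"grip":-1},{"dx":0.064,"dy":-0.195,"dz":0,"twist":-7,"grip":-1}]' | egrep 'eef|force'
python3 -m crank '[{"dx":0.012,"dy":-0.04,"dz":-0.02,"twist":0,"grip":-1},{"dx":0.026,"dy":-0.08,"dz":-0.05,"twist":0,"grip":-1},{"dx":0.0265,"dy":-0.08,"dz":-0.09,"twist":0,"grip":-1},{"dx":0.0265,"dy":-0.08,"dz":-0.13,"twist":0,"grip":-1},{"dx":0.0265,"dy":-0.08,"dz":-0.15,"twist":0,"grip":-1}]' | egrep 'eef|force|rot'
python3 -m crank '[{"dx":0,"dy":0,"dz":-0.01,"twist":0,"grip":-1},{"dx":0,"dy":0,"dz":-0.02,"twist":0,"grip":-1},{"dx":0,"dy":0,"dz":-0.026,"twist":0,"grip":-1},{"dx":0,"dy":0,"dz":-0.03,"twist":0,"grip":-1},{"dx":0,"dy":0,"dz":-0.03,"twist":0,"grip":-1}]' | egrep 'eef|force|rot|wid'
```

```text
eef_pos: [0.5001, 0.0807, 0.2692]
force: [0.9, 0.0, -0.7]
gripper_force: 0.0
eef_pos: [0.5248, 0.0009, 0.1155]
ee_rot: [3.139, 0.001, -1.117]
force: [0.6, 0.4, -1.1]
gripper_force: 0.0
eef_pos: [0.5273, 0.0042, 0.0892]
ee_rot: [-3.14, -0.0, -1.112]
force: [-0.2, -0.2, -0.7]
width: 0.0004
gripper_force: 0.0
```

Now I'll press slowly, to a home cap height of about 0.077.

```bash
python3 -m crank '[{"dx":0,"dy":0,"dz":-0.002,"twist":0,"grip":-1},{"dx":0,"dy":0,"dz":-0.004,"twist":0,"grip":-1},{"dx":0,"dy":0,"dz":-0.006,"twist":0,"grip":-1},{"dx":0,"dy":0,"dz":-0.007,"twist":0,"grip":-1},{"dx":0,"dy":0,"dz":-0.008,"twist":0,"grip":-1}]' | egrep 'eef|force|rot'
python3 -m crank '[{"dx":0,"dy":0,"dz":-0.0005,"twist":0,"grip":-1},{"dx":0,"dy":0,"dz":-0.001,"twist":0,"grip":-1},{"dx":0,"dy":0,"dz":-0.0015,"twist":0,"grip":-1},{"dx":0,"dy":0,"dz":-0.002,"twist":0,"grip":-1},{"dx":0,"dy":0,"dz":-0.002,"twist":0,"grip":-1}]' | egrep 'eef|force|rot'
```

```text
eef_pos: [0.5273, 0.0041, 0.0814]
ee_rot: [-3.14, -0.0, -1.112]
force: [-1.5, 1.2, 6.5]
gripper_force: 3.1
eef_pos: [0.5273, 0.0041, 0.0793]
ee_rot: [-3.14, -0.0, -1.112]
force: [-1.0, 1.9, 6.3]
gripper_force: 2.5
```

```bash
python3 -m crank '[{"dx":0,"dy":0,"dz":-0.0005,"twist":0,"grip":-1},{"dx":0,"dy":0,"dz":-0.001,"twist":0,"grip":-1},{"dx":0,"dy":0,"dz":-0.0015,"twist":0,"grip":-1},{"dx":0,"dy":0,"dz":-0.002,"twist":0,"grip":-1},{"dx":0,"dy":0,"dz":-0.002,"twist":0,"grip":-1}]' | egrep 'eef|force'
python3 -m crank '[{"dx":0,"dy":0,"dz":-0.0003,"twist":0,"grip":-1},{"dx":0,"dy":0,"dz":-0.0006,"twist":0,"grip":-1},{"dx":0,"dy":0,"dz":-0.0008,"twist":0,"grip":-1},{"dx":0,"dy":0,"dz":-0.001,"twist":0,"grip":-1},{"dx":0,"dy":0,"dz":-0.001,"twist":0,"grip":-1}]' | egrep 'eef|force'
```

```text
eef_pos: [0.5273, 0.0042, 0.0773]
force: [-1.2, 0.3, 4.0]
gripper_force: 2.5
eef_pos: [0.5274, 0.0041, 0.0771]
force: [-4.8, 1.3, 12.8]
gripper_force: 6.6
```

The cover is home: TCP z is 0.0771, with the force rising to 13 N. Next is the clip, so I'll work out an arc about its pivot.

```bash
cat > arc.py <<'E'
import numpy as np
P=np.array([.4613,-.0254]);u=lambda a:np.array([np.cos(np.radians(a)),np.sin(np.radians(a))])
T=lambda f,b:P+.019*u(f)+b*u(f+90)
print('start',T(112,.022))
f=[112,112]+list(np.arange(106,22,-6.0));b=[.022]+[.0145]*15
q=[T(*z) for z in zip(f,b)]
for k in range(0,15,5):print([(f[k+i]-f[k],*np.round((q[k+i]-q[k])*1e3,1)) for i in range(1,6) if k+i<len(q)],f[min(k+5,len(q)-1)])
E
python3 arc.py
python3 -m crank '[{"dx":0,"dy":0,"dz":0.01,"twist":0,"grip":-1},{"dx":0,"dy":0,"dz":0.03,"twist":0,"grip":-1},{"dx":0,"dy":0,"dz":0.06,"twist":6,"grip":-1},{"dx":-0.02,"dy":0,"dz":0.06,"twist":12,"grip":-1},{"dx":-0.04,"dy":-0.01,"dz":0.06,"twist":18,"grip":-1}]' | egrep 'eef|force'
python3 -m crank '[{"dx":-0.02,"dy":-0.005,"dz":0,"twist":7,"grip":-1},{"dx":-0.04,"dy":-0.01,"dz":0,"twist":14,"grip":-1},{"dx":-0.0536,"dy":-0.01,"dz":0,"twist":21,"grip":-1},{"dx":-0.0536,"dy":-0.01,"dz":0,"twist":28,"grip":-1},{"dx":-0.0536,"dy":-0.01,"dz":0,"twist":35,"grip":-1}]' | egrep 'eef|force'
python3 -m crank '[{"dx":0,"dy":0,"dz":0,"twist":7,"grip":-1},{"dx":0,"dy":0,"dz":0,"twist":14,"grip":-1},{"dx":0,"dy":0,"dz":0,"twist":21,"grip":-1},{"dx":0,"dy":0,"dz":0,"twist":28,"grip":-1},{"dx":0,"dy":0,"dz":0,"twist":33,"grip":-1}]' | egrep 'eef|force|rot'
python3 - <<'E'
from h import *
a=arm.grab_frame('top')[:,:,::-1];b=arm.grab_frame('side')[:,:,::-1]
cv2.imwrite('pics/d5.png',cv2.convertScaleAbs(np.hstack([crop(a,205,150,110,110,3.5),crop(b,240,165,80,80,4.8125)]),alpha=1.4))
E
```

```text
start [ 0.43378443 -0.01602485]
[(0, np.float64(7.0), np.float64(2.8)), (np.float64(-6.0), np.float64(8.3), np.float64(4.9)), (np.float64(-12.0), np.float64(9.9), np.float64(6.8)), (np.float64(-18.0), np.float64(11.7), np.float64(8.6)), (np.float64(-24.0), np.float64(13.7), np.float64(10.1))] 88.0
[(np.float64(-6.0), np.float64(2.1), np.float64(1.3)), (np.float64(-12.0), np.float64(4.4), np.float64(2.4)), (np.float64(-18.0), np.float64(6.7), np.float64(3.3)), (np.float64(-24.0), np.float64(9.1), np.float64(3.9)), (np.float64(-30.0), np.float64(11.6), np.float64(4.3))] 58.0
[(np.float64(-6.0), np.float64(2.5), np.float64(0.1)), (np.float64(-12.0), np.float64(5.0), np.float64(-0.1)), (np.float64(-18.0), np.float64(7.5), np.float64(-0.5)), (np.float64(-24.0), np.float64(9.9), np.float64(-1.2)), (np.float64(-30.0), np.float64(12.2), np.float64(-2.1))] 28.0
eef_pos: [0.4883, -0.0051, 0.1375]
force: [-0.5, 0.4, -0.5]
gripper_force: 0.0
eef_pos: [0.4326, -0.0163, 0.1364]
force: [-1.2, 0.9, -0.6]
gripper_force: 0.0
eef_pos: [0.4332, -0.0161, 0.1361]
ee_rot: [-3.142, -0.001, 0.395]
force: [-1.1, 0.0, 0.3]
gripper_force: 0.0
```

View pics/d5.png

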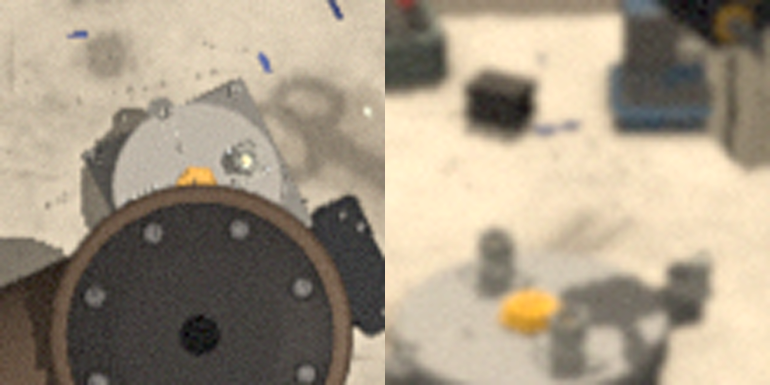

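The stud is at side-crop px (690,275), clear of and inboard of the finger at (755,160). I'll descend and swing.

```bash
python3 -m crank '[{"dx":0,"dy":0,"dz":-0.02,"twist":0,"grip":-1},{"dx":0,"dy":0,"dz":-0.04,"twist":0,"grip":-1},{"dx":0,"dy":0,"dz":-0.05,"twist":0,"grip":-1},{"dx":0,"dy":0,"dz":-0.055,"twist":0,"grip":-1},{"dx":0,"dy":0,"dz":-0.055,"twist":0,"grip":-1}]' | egrep 'eef|force'
python3 -m crank '[{"dx":0.007,"dy":0.0028,"dz":0,"twist":0,"grip":-1},{"dx":0.0083,"dy":0.0049,"dz":0,"twist":-6,"grip":-1},{"dx":0.0099,"dy":0.0068,"dz":0,"twist":-12,"grip":-1},{"dx":0.0117,"dy":0.0086,"dz":0,"twist":-18,"grip":-1},{"dx":0.0137,"dy":0.0101,"dz":0,"twist":-24,"grip":-1}]' | egrep 'eef|force|rot'
```

```text
eef_pos: [0.4326, -0.0164, 0.0799]
force: [-0.0, 0.2, -0.8]
gripper_force: 0.0
eef_pos: [0.4469, -0.006, 0.0812]
ee_rot: [3.141, 0.0, -0.036]
force: [-2.5, -1.4, -0.6]
gripper_force: 1.2
```

Contact is made at about 2.9 N, as expected for the clip's friction. I'll carry on.

```bash
python3 -m crank '[{"dx":0.0021,"dy":0.0013,"dz":0,"twist":-6,"grip":-1},{"dx":0.0044,"dy":0.0024,"dz":0,"twist":-12,"grip":-1},{"dx":0.0067,"dy":0.0033,"dz":0,"twist":-18,"grip":-1},{"dx":0.0091,"dy":0.0039,"dz":0,"twist":-24,"grip":-1},{"dx":0.0116,"dy":0.0043,"dz":0,"twist":-30,"grip":-1}]' | egrep 'eef|force|rot'
python3 -m crank '[{"dx":0.0025,"dy":0.0001,"dz":0,"twist":-6,"grip":-1},{"dx":0.005,"dy":-0.0001,"dz":0,"twist":-12,"grip":-1},{"dx":0.0075,"dy":-0.0005,"dz":0,"twist":-18,"grip":-1},{"dx":0.0099,"dy":-0.0012,"dz":0,"twist":-24,"grip":-1},{"dx":0.0099,"dy":-0.0012,"dz":0,"twist":-24,"grip":-1}]' | egrep 'eef|force|rot'
```

```text
eef_pos: [0.4588, -0.0014, 0.0812]
ee_rot: [-3.141, 0.0, -0.56]
force: [-1.6, 0.2, -1.5]
gripper_force: 1.2
eef_pos: [0.4692, -0.0026, 0.0812]
ee_rot: [-3.141, 0.0, -0.978]
force: [-0.9, 0.6, -0.8]
gripper_force: 0.7
```

```bash
for i in 1 2 3; do python3 -m crank '[{"dx":0.0003,"dy":-0.0005,"dz":0,"twist":-1,"grip":-1},{"dx":0.0005,"dy":-0.0009,"dz":0,"twist":-2,"grip":-1},{"dx":0.0008,"dy":-0.0013,"dz":0,"twist":-2,"grip":-1},{"dx":0.0008,"dy":-0.0013,"dz":0,"twist":-2,"grip":-1},{"dx":0.0008,"dy":-0.0013,"dz":0,"twist":-2,"grip":-1}]' | egrep 'eef|force: \['; done
```

```text
eef_pos: [0.4696, -0.0042, 0.0809]
force: [-0.4, 1.3, 0.1]
eef_pos: [0.4699, -0.0057, 0.0805]
force: [0.2, 1.3, 0.2]
eef_pos: [0.4705, -0.0061, 0.0805]
force: [-3.0, 8.7, 3.5]
```

The force has risen to 9 N, so the clip is at its stop. I'll back off, lift, move aside and check.

```bash
python3 -m crank '[{"dx":-0.001,"dy":0.003,"dz":0,"twist":0,"grip":-1},{"dx":-0.002,"dy":0.005,"dz":0.0,"twist":0,"grip":-1},{"dx":-0.002,"dy":0.005,"dz":0.03,"twist":0,"grip":-1},{"dx":-0.002,"dy":0.005,"dz":0.07,"twist":0,"grip":-1},{"dx":-0.002,"dy":0.005,"dz":0.11,"twist":0,"grip":-1}]' | egrep 'eef|force: \['
python3 -m crank '[{"dx":-0.005,"dy":0.04,"dz":0.03,"twist":0,"grip":-1},{"dx":-0.01,"dy":0.08,"dz":0.06,"twist":0,"grip":-1},{"dx":-0.02,"dy":0.12,"dz":0.07,"twist":0,"grip":-1},{"dx":-0.03,"dy":0.16,"dz":0.07,"twist":0,"grip":-1},{"dx":-0.035,"dy":0.2,"dz":0.07,"twist":0,"grip":-1}]' | egrep 'eef|force: \['
python3 -m crank '[{"dx":0,"dy":0.03,"dz":0,"twist":0,"grip":-1},{"dx":0,"dy":0.06,"dz":0,"twist":0,"grip":-1},{"dx":0,"dy":0.08,"dz":0,"twist":0,"grip":-1},{"dx":0,"dy":0.08,"dz":0,"twist":0,"grip":-1},{"dx":0,"dy":0.08,"dz":0,"twist":0,"grip":-1}]' | egrep '^t|eef|force: \['
python3 - <<'E'
from h import *
a=arm.grab_frame('top')[:,:,::-1];b=arm.grab_frame('side')[:,:,::-1]
cv2.imwrite('pics/d6.png',cv2.convertScaleAbs(np.hstack([crop(a,222,165,77,77,5),crop(b,215,190,110,110,3.5)]),alpha=1.5))
E
```

```text
eef_pos: [0.4674, -0.0027, 0.1911]
force: [2.5, 1.2, -0.4]
eef_pos: [0.4353, 0.1853, 0.2619]
force: [1.5, -0.0, -1.3]
t: 18.08
eef_pos: [0.4355, 0.2645, 0.2594]
force: [0.1, -1.3, 0.3]
```

View pics/d6.png

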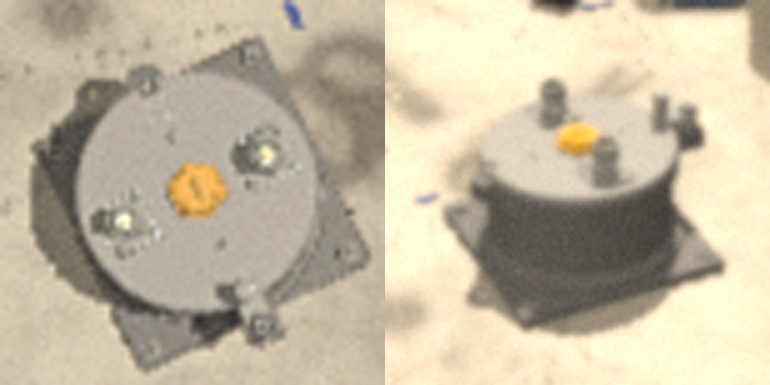

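The top view shows the clip's strip running from the pivot (262,325) to the stud (246,296), pointing at the cover's centre. In the side view the gold contact ring is gone, so the cover is home. I'll hand it in.

```bash
python3 -c "
from station import arm
print(arm.job_done())"
```

```text
the job is handed in; nothing more can be done
None
```

I turned the cover to the pin, pressed it home and swung the clip in to its stop. I handed the job in at about 18 s; the station gave no verdict, but the last pictures show the cover down and the clip in.

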